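# Close the viewing tin over the coin and bare its window

### The job

Take the large coin capsule out of the pocket tray and set it down flat in the well of the open viewing tin. Pick up the tin's two lids together, nested as they are, by the inner lid's rim where it shows at the two flats of the outer lid, and set them down on the tin, dropping nothing, so that the inner lid seats fully and the window stays covered until then. Then take the outer lid alone, lift it off without disturbing the inner lid, leave the other things on the desk alone, and finish holding the outer lid level in the gripper, at least 5 cm clear above the inner lid.

Things in the scene. Friction and masses are not known exactly. Their poses are not given: they have to be found in the camera images.
- coin: the large coin capsule: a clear round disc 32 mm in diameter and 10 mm thick with a silvery coin inside, 30 g, lying flat in one of the four pockets of the tray (which one varies). Origin at the centre of its underside, z up.
- small_1: a small coin capsule, 24 mm in diameter and 10 mm thick, in another pocket of the tray; to be left alone. Origin at the centre of its underside.
- small_2: the other small coin capsule, same size, in a third pocket; to be left alone. Origin at the centre of its underside.
- tray: fixed wooden pocket tray, 62 mm (its x) by 224 mm (its y) and 12 mm high, with one row of four round pockets along its y at y = -82.5, -27.5, 27.5 and 82.5 mm, each 36 mm in diameter and 4 mm deep (floor 8 mm above the desk), so a capsule stands 6 mm proud of the tray. Origin at the centre of its underside.
- tin: the open viewing tin: loose round steel base 62 mm in diameter, 0.38 kg, origin at the centre of its underside, z up. Its flat shoulder is 18 mm above the desk; on it stands a raised seat ring, 46 mm outside diameter, bevelled at the top, 23 mm above the desk, that surrounds the coin well.
- tin_well (a point): centre of the floor of the tin's round well, 19 mm above the tin's underside; the well is 36 mm in diameter and 4 mm deep below the top of the seat ring, so the seated capsule stands 6 mm proud of the ring.
- inner_lid: inner lid: an upside-down cup, plastic rim and clear window, 54 mm outside diameter, 49 mm inside, 16 mm high, 45 g; origin at the centre of its lower edge, z up. It starts on the desk under the outer lid, its rim showing at the flats. Seated, its lower edge rests on the tin's shoulder, 18 mm above the tin's underside, with 1.5 mm play round the seat ring.
- outer_lid: outer lid: opaque metal cap, 62 mm diameter, 15.6 mm high, 60 g, two flats 48 mm apart at +y and -y with no skirt there; origin at the centre of its lower edge, z up. It rests loose on the inner lid, lower edge 3 mm above the inner lid's. Jaws closing along its y pinch the inner lid's rim (54 mm, 3 mm proud of the flats) and carry both lids; along its x, only its own skirt (62 mm).
- loupe: a folding loupe, about 70 mm long and 19 mm high, lying on the desk beyond the tin and lids; to be left alone.
- tube: a white coin tube, 33 mm in diameter and 60 mm high, standing beyond the tin and lids; to be left alone.
Things that resemble listed ones, but are neither listed nor needed, are in the scene too. Leave any red or yellow look-alike of the tin alone.

How it is judged:
By the outcome, as a careful person would: the job done as asked, in the order asked, and still so for the second after the job is handed in, while the arm keeps its last pose, push and grip.
It also fails if it takes over 72 s, if anything falls off the work surface, if the arm or the gripper's body presses on something with over 40 N, if the wrist force passes 120 N, or if a joint passes its speed limit or range.

### The arm

A 6-joint arm with a two-finger parallel gripper is mounted at the origin on the work surface. World frame = base frame: x ahead of the robot, y to its left, z up, the work surface at z = 0. Lengths are in mm, angles in rad, forces in N, time in s.
With the tool pointing down it reaches from about 300 to 775 mm from the base axis. Payload 14.6 kg.
Tool frame: the origin (TCP) lies at the very end of the fingers, on their centre line; the grasp point (between the pads) lies 19 mm behind it; z points along the fingers, y is the line along which they close (so a half turn about z gives the same grasp; the last joint's range is limited). The gripper opens to 94 mm and grips with 3 to 60 N. Pads are 16 mm wide; open, the fingers measure 119 mm over their backs; the gripper's body (75 mm by 177 mm) begins 78 mm behind the grasp point.
Start: joints at [1.093, 0.3, 1.521, -0, 1.321, -0.067], TCP at [219.635, 504.232, 205.446] pointing down, gripper open.
Joint ranges: [-3.03, 3.03], [-0.79, 2.21], [0.23, 2.52], [-1.04, 4.18], [0, 3.07], [-2.55, 2.55]. Speed limits (rad/s): [2.22, 2.22, 2.57, 3.14, 3.14, 3.14].

### API

Orientations are given as [roll, pitch, yaw] about the fixed x, y, z axes, in that order (R = Rz(yaw) Ry(pitch) Rx(roll)).
In Python, from cell import manip gives the robot as it stands. The module is installed in compiled form; this text tells all that it offers.
- The arm moves only by the shell command python3 -m inch 'ROWS' [FORCE]. ROWS is JSON, a list of rows, each an object of numbers: "gripper": the opening, from 0 (shut) to 1 (fully open); "dx", "dy", "dz": the shift along the world's x, y, z in m; "wx", "wy", "wz": the turn, a rotation vector about the world's x, y, z in degrees. A call has exactly 5 rows; each row is the pose to reach, as a shift and turn from the pose commanded when the call began; what a row does not reach only later rows make up. A row lasts 1/12 s, in which the tool goes at most 41.7 mm and 7.16 degrees, less where a joint would pass 70% of its speed; a pose out of reach is approached as far as the arm can. A call with a gripper value outside its range is refused whole. The fingers move at their own pace and stop on an object; FORCE is the grip in N (left out, the last holds). Time passes only in rows, so rows that repeat a pose let the fingers close, or fill a call up. It gives the time, the measured TCP pose, the force, the opening and the grip force at its end, in the units of the state.
- manip.read_state(): the state, without advancing time (a new reading comes with each control period).
- manip.camera(name): name is "scene" or "side" or "wrist"; returns the picture (480x640x3 uint8, blue, green, red); there is no depth.
- manip.camera_info(name): a dict with "camera_matrix" (3x3 intrinsics, pixels), "R" (3x3) and "t" (3): a world point X has camera coordinates R X + t; the wrist camera has in their place "tool_from_camera" (4x4, takes a point from camera to tool coordinates, whose origin is the TCP and whose axes are the flange's). Camera axes: x right, y down, z forward; pixel columns grow to the right and rows downward; lengths in mm; the calibration is good to about 2 mm. The wrist camera is an equidistant fisheye: a pixel r from the principal point sees the ray r / f radians off the axis. A picture is of the moment at which its call begins: read the wrist's pose just before it. camera_info takes no time and is no camera call.
- manip.sign_off(): hands the job in; it is judged then, once.
The state is a dict: "clock": time; "joints": joint angles; "qd": joint speeds; "effort": joint torques, N m; "eef_pos": TCP position; "eef_rot": TCP orientation; "wrist_force": force on the tool from outside, world axes, zero at the start; "moment": the same for the moment, N m; "finger_gap": finger opening in mm; "finger_force": force on a finger pad.
Only numpy, scipy, OpenCV 4.12 (cv2) and the standard library are available. Lean on these libraries where they do the work, as an engineer would, in place of code of your own. Each camera call takes 0.05 s, during which the arm holds its last target. There are 200 camera calls.

## Working session

There is one attempt and no reset: what is moved stays moved. The work goes in short steps, Python scripts to look and compute and a shell command to move; the robot and the scene stay as the last step left them, time stands still between calls to the robot, and variables do not carry over. Pictures are saved under pics/ and viewed, at most 10 in all, crops included, and the job is handed in when it is done.

```bash
mkdir -p pics; ls; python3 - <<'E'
from cell import manip
import cv2
s=manip.read_state();print(s)
for n in("scene","side"):
    cv2.imwrite(f"pics/{n}0.png",manip.camera(n)); print(n,manip.camera_info(n))
print(manip.camera_info("wrist"))
E
```

```text
pics
{'clock': 0.0, 'joints': array([ 1.09341288e+00,  3.00486105e-01,  1.52158737e+00, -5.98396955e-05,
        1.32066739e+00, -6.65791812e-02]), 'qd': array([-0.00015358,  0.00150136, -0.00016153,  0.00040557, -0.00420051,
        0.00089235]), 'effort': array([-1.48707895e-03, -5.31819069e+01, -3.52727044e+01,  7.07728160e-02,
        2.44903058e-02, -1.03759503e-04]), 'eef_pos': array([219.5284092 , 504.00715431, 204.87543019]), 'eef_rot': array([-3.14044312e+00, -1.85588786e-05,  2.73080323e+00]), 'wrist_force': array([1.01017611, 0.37671978, 0.65821134]), 'moment': array([-0.01872762,  0.05170995,  0.02731122]), 'finger_force': 0.0, 'finger_gap': 93.70032221355913}
scene {'camera_matrix': array([[439.74983189,   0.        , 325.78035453],
       [  0.        , 439.74983189, 239.38655506],
       [  0.        ,   0.        ,   1.        ]]), 'R': array([[-0.22754887,  0.97373474,  0.007884  ],
       [ 0.79963987,  0.1914733 , -0.56913448],
       [-0.5556956 , -0.12320155, -0.82220665]]), 't': array([  91.59159696, -451.62880022, 1197.91475952])}
side {'camera_matrix': array([
[... 189 characters left out ...]
.00143613],
       [-0.17837587,  0.67688871, -0.71414545],
       [ 0.18396465, -0.6900455 , -0.69999587]]), 't': array([578.966726  , 118.89650253, 748.96842607])}
{'camera_matrix': array([[371.64829954,   0.        , 321.23906406],
       [  0.        , 371.64829954, 233.60598059],
       [  0.        ,   0.        ,   1.        ]]), 'tool_from_camera': array([[-1.03106732e-03, -9.69825864e-01, -2.43796494e-01,
         6.89066593e+01],
       [ 9.99999468e-01, -9.97483318e-04, -2.61208242e-04,
        -7.87457633e-01],
       [ 1.01435733e-05, -2.43796634e-01,  9.69826377e-01,
        -1.78665945e+02],
       [ 0.00000000e+00,  0.00000000e+00,  0.00000000e+00,
         1.00000000e+00]])}
```

View pics/scene0.png

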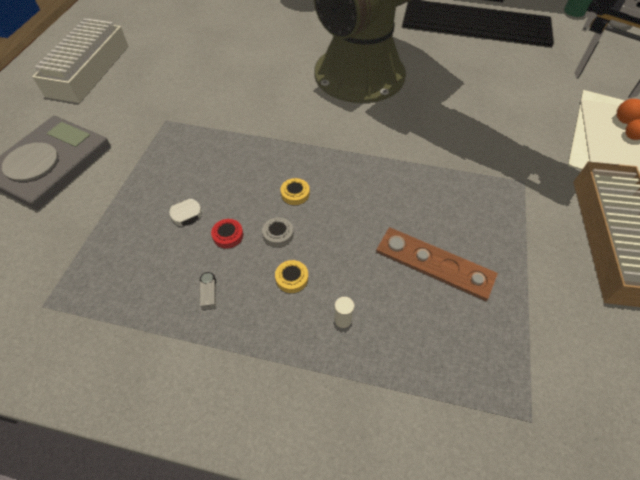

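The scene picture shows the grey tin at (278,231), the lids (white, with two flats) at (185,212), and the tray from (380,240) to (490,285). The largest capsule appears to be at (397,243). Red and yellow look-alikes stand around the tin.

```bash
cat > h.py <<'E'
from cell import manip
import cv2, numpy as np
from scipy.spatial.transform import Rotation as Ro
def pix(name,u,v,z,s=None):
    i=manip.camera_info(name);K=i["camera_matrix"]
    d=np.array([(u-K[0,2])/K[0,0],(v-K[1,2])/K[1,1],1.])
    if name=="wrist":
        r=np.hypot(d[0],d[1]);d=np.array([d[0]/r*np.sin(r),d[1]/r*np.sin(r),np.cos(r)]) if r>1e-9 else d
        T=i["tool_from_camera"];R=Ro.from_euler("xyz",s["eef_rot"]).as_matrix()
        o=R@T[:3,3]+s["eef_pos"];d=R@T[:3,:3]@d
    else:
        o=-i["R"].T@i["t"];d=i["R"].T@d
    return (o+d*(z-o[2])/d[2]).round(1)
E
python3 - <<'E'
from h import *
for n,u,v,z in[("tin",278,230,23),("lids",185,209,18),("coin",397,242,18),("trayend1",381,240,12),("trayR",495,286,12),("c2",423,254,18),("c4",479,278,18),("tube",344,304,60),("loupe",208,290,15)]: print(n,pix("scene",u,v,z))
a=cv2.imread("pics/scene0.png"); b=cv2.imread("pics/side0.png")
l=cv2.resize(a[170:310,150:510],(800,311),interpolation=3)
cv2.imwrite("pics/c.png",np.vstack([l,cv2.resize(b,(380,285))[:, :].copy() if 0 else np.hstack([cv2.resize(b,(384,288)),np.zeros((288,416,3),np.uint8)])]))
E
```

```text
tin [571.8 -57.5  23. ]
lids [ 561.8 -259.8   18. ]
coin [542.  175.5  18. ]
trayend1 [540.3 144.3  12. ]
trayR [593.5 365.9  12. ]
c2 [558.1 228.   18. ]
c4 [587.  334.8  18. ]
tube [717.8 104.6  60. ]
loupe [ 725.3 -144.8   15. ]
```

View pics/c.png

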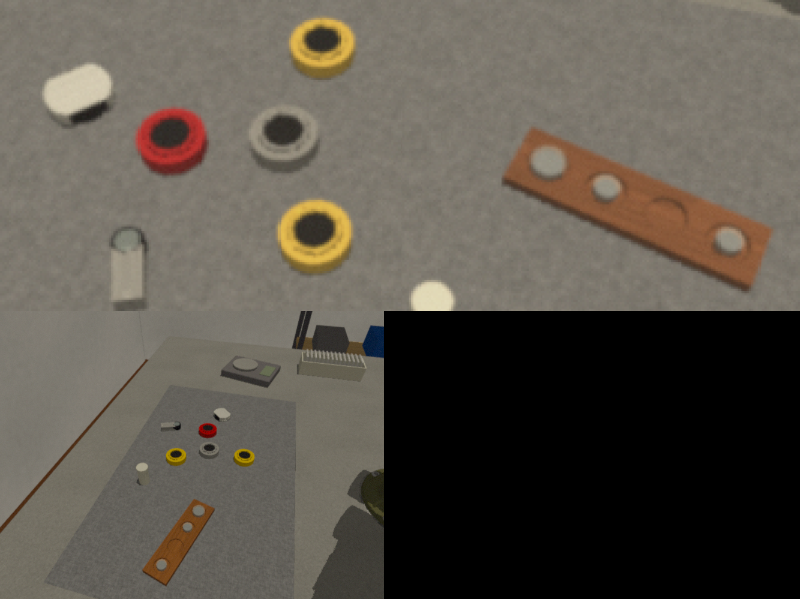

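The enlarged crop confirms it. The large capsule is in the pocket nearest the tin, at crop (548,160). Small ones sit in pockets 2 and 4, and the tin is the grey one. I'm moving above the coin with the jaws across the tray.

```bash

python3 -m inch '[{"dx":0.028,"dy":-0.029,"wz":-7,"gripper":0.53},{"dx":0.056,"dy":-0.058,"wz":-14,"gripper":0.53},{"dx":0.084,"dy":-0.087,"dz":-0.01,"wz":-21,"gripper":0.53},{"dx":0.112,"dy":-0.116,"dz":-0.02,"wz":-28,"gripper":0.53},{"dx":0.14,"dy":-0.145,"dz":-0.03,"wz":-35,"gripper":0.53}]' 20
python3 -m inch '[{"dx":0.028,"dy":-0.028,"dz":-0.01,"wz":-7,"gripper":0.53},{"dx":0.056,"dy":-0.056,"dz":-0.02,"wz":-14,"gripper":0.53},{"dx":0.084,"dy":-0.084,"dz":-0.03,"wz":-21,"gripper":0.53},{"dx":0.112,"dy":-0.112,"dz":-0.04,"wz":-28,"gripper":0.53},{"dx":0.14,"dy":-0.14,"dz":-0.05,"wz":-35,"gripper":0.53}]'
python3 -m inch '[{"dx":0.022,"dy":-0.022,"wz":-6,"gripper":0.53},{"dx":0.042,"dy":-0.044,"dz":-0.01,"wz":-12.3,"gripper":0.53},{"dx":0.042,"dy":-0.044,"dz":-0.01,"wz":-12.3,"gripper":0.53},{"dx":0.042,"dy":-0.044,"dz":-0.01,"wz":-12.3,"gripper":0.53},{"dx":0.042,"dy":-0.044,"dz":-0.01,"wz":-12.3,"gripper":0.53}]'
python3 - <<'E'
from h import *
s=manip.read_state();print(s)
cv2.imwrite("pics/w1.png",manip.camera("wrist"))
E
```

```text
{'clock': 0.1, 'joints': array([ 1.09339651e+00,  3.00411119e-01,  1.52149118e+00, -1.00344697e-05,
        1.32068303e+00, -6.66223151e-02]), 'qd': array([-5.61928574e-04, -1.69933566e-03, -3.01976792e-03,  1.84045321e-03,
       -2.09884780e-05,  5.18881030e-04]), 'effort': array([-1.75028534e-03, -5.32655454e+01, -3.53275430e+01,  7.08151306e-02,
        2.35723250e-02, -3.96728069e-05]), 'eef_pos': array([219.54230598, 504.04289877, 204.95725733]), 'eef_rot': array([-3.14060154e+00, -5.63868442e-05,  2.73081762e+00]), 'wrist_force': array([0.04902303, 0.62723486, 0.09102246]), 'moment': array([-0.00937259,  0.01143989, -0.01671153]), 'finger_force': 0.0, 'finger_gap': 93.9893521368163}validation failed for argument at $[0]...
validation failed for argument at $[0]...
validation failed for argument at $[0]...
```

View pics/w1.png

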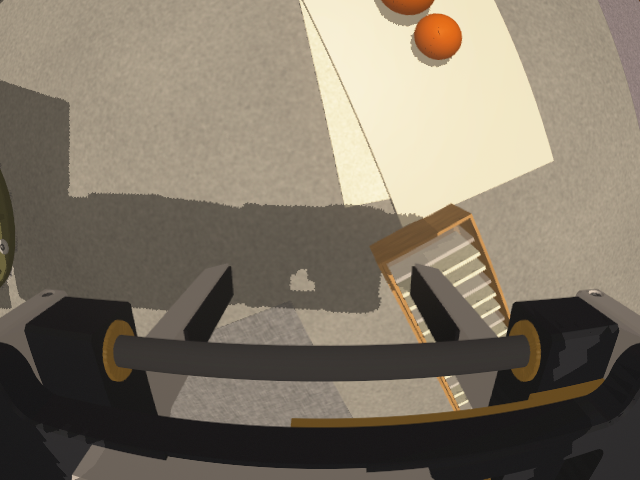

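The moves were refused, so the picture shows only the start pose. The rows probably need every key, so I'll give them all.

```bash

python3 -m inch '[{"dx":0.028,"dy":-0.029,"dz":0,"wx":0,"wy":0,"wz":-7,"gripper":0.53},{"dx":0.056,"dy":-0.058,"dz":0,"wx":0,"wy":0,"wz":-14,"gripper":0.53},{"dx":0.084,"dy":-0.087,"dz":-0.01,"wx":0,"wy":0,"wz":-21,"gripper":0.53},{"dx":0.112,"dy":-0.116,"dz":-0.02,"wx":0,"wy":0,"wz":-28,"gripper":0.53},{"dx":0.14,"dy":-0.145,"dz":-0.03,"wx":0,"wy":0,"wz":-35,"gripper":0.53}]' 20
```

```text
clock: 0.57
eef_pos: [360.5, 357.7, 175.1]
eef_rot: [3.141, -0.0, 2.114]
wrist_force: [0.4, 0.9, -0.5]
finger_gap: 64.1
finger_force: 0.0
```

```bash

python3 -m inch '[{"dx":0.028,"dy":-0.028,"dz":-0.01,"wx":0,"wy":0,"wz":-7,"gripper":0.53},{"dx":0.056,"dy":-0.056,"dz":-0.02,"wx":0,"wy":0,"wz":-14,"gripper":0.53},{"dx":0.084,"dy":-0.084,"dz":-0.03,"wx":0,"wy":0,"wz":-21,"gripper":0.53},{"dx":0.112,"dy":-0.112,"dz":-0.04,"wx":0,"wy":0,"wz":-28,"gripper":0.53},{"dx":0.14,"dy":-0.14,"dz":-0.05,"wx":0,"wy":0,"wz":-35,"gripper":0.53}]' &&
python3 -m inch '[{"dx":0.022,"dy":-0.022,"dz":0,"wx":0,"wy":0,"wz":-6,"gripper":0.53},{"dx":0.042,"dy":-0.044,"dz":-0.01,"wx":0,"wy":0,"wz":-12.3,"gripper":0.53},{"dx":0.042,"dy":-0.044,"dz":-0.01,"wx":0,"wy":0,"wz":-12.3,"gripper":0.53},{"dx":0.042,"dy":-0.044,"dz":-0.01,"wx":0,"wy":0,"wz":-12.3,"gripper":0.53},{"dx":0.042,"dy":-0.044,"dz":-0.01,"wx":0,"wy":0,"wz":-12.3,"gripper":0.53}]' && python3 - <<'E'
from h import *
import pickle
s=manip.read_state();pickle.dump(s,open("s2.pkl","wb"))
cv2.imwrite("pics/w2.png",manip.camera("wrist"))
E
```

```text
clock: 0.98
eef_pos: [500.7, 217.5, 124.9]
eef_rot: [-3.141, 0.0, 1.503]
wrist_force: [0.9, 0.1, 0.2]
finger_gap: 49.4
finger_force: 0.0
clock: 1.4
eef_pos: [541.3, 175.5, 115.3]
eef_rot: [-3.141, 0.0, 1.296]
wrist_force: [0.0, 0.4, 0.3]
finger_gap: 49.9
finger_force: 0.0
```

View pics/w2.png

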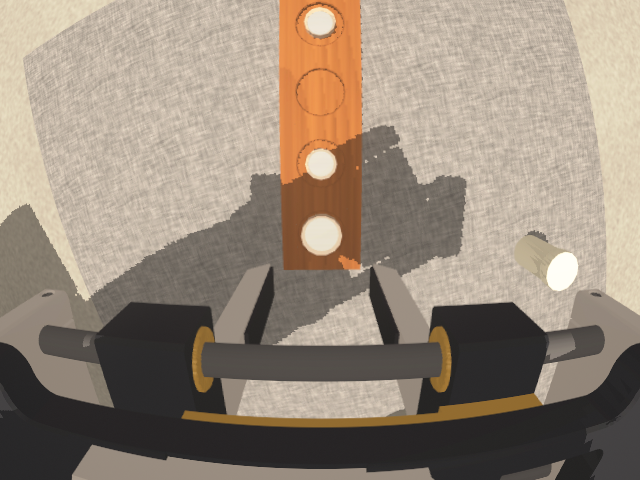

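The wrist view shows the large capsule at (322,236), midway between the fingers and with the tray axis upright in the picture. The small ones are at (321,164) and (320,22).

```bash
python3 - <<'E'
from h import *
import pickle
s=pickle.load(open("s2.pkl","rb"))
print(s["eef_pos"],s["eef_rot"])
for u,v in[(322,236),(321,164),(320,22)]:print(pix("wrist",u,v,18,s))
print("tray L/R edge near",pix("wrist",283,269,12,s),pix("wrist",361,269,12,s))
E
```

```text
[541.25563461 175.51990384 115.3261197 ] [-3.14104197e+00  1.48875748e-04  1.29570721e+00]
[542.6 173.3  18. ]
[556.8 226.4  18. ]
[585.8 331.2  18. ]
tray L/R edge near [504.4 153.9  12. ] [565.  136.7  12. ]
```

```bash

python3 -m inch '[{"dx":0.0012,"dy":-0.0018,"dz":-0.03,"wx":0,"wy":0,"wz":0,"gripper":0.53},{"dx":0.0012,"dy":-0.0018,"dz":-0.06,"wx":0,"wy":0,"wz":0,"gripper":0.53},{"dx":0.0012,"dy":-0.0018,"dz":-0.085,"wx":0,"wy":0,"wz":0,"gripper":0.53},{"dx":0.0012,"dy":-0.0018,"dz":-0.096,"wx":0,"wy":0,"wz":0,"gripper":0.53},{"dx":0.0012,"dy":-0.0018,"dz":-0.1015,"wx":0,"wy":0,"wz":0,"gripper":0.53}]' 15 &&
python3 -m inch '[{"dx":0,"dy":0,"dz":0,"wx":0,"wy":0,"wz":0,"gripper":0.53},{"dx":0,"dy":0,"dz":0,"wx":0,"wy":0,"wz":0,"gripper":0.25},{"dx":0,"dy":0,"dz":0,"wx":0,"wy":0,"wz":0,"gripper":0.25},{"dx":0,"dy":0,"dz":0,"wx":0,"wy":0,"wz":0,"gripper":0.25},{"dx":0,"dy":0,"dz":0,"wx":0,"wy":0,"wz":0,"gripper":0.25}]'
```

```text
clock: 1.87
eef_pos: [541.9, 174.1, 12.8]
eef_rot: [-3.14, 0.001, 1.296]
wrist_force: [0.3, 0.2, 0.6]
finger_gap: 49.8
finger_force: 0.0
clock: 2.28
eef_pos: [543.0, 173.8, 15.1]
eef_rot: [3.141, -0.001, 1.294]
wrist_force: [-4.4, 1.0, 6.8]
finger_gap: 30.8
finger_force: 15.0
```

```bash

python3 -m inch '[{"dx":0,"dy":0,"dz":0,"wx":0,"wy":0,"wz":0,"gripper":0.25},{"dx":0,"dy":0,"dz":0.002,"wx":0,"wy":0,"wz":0,"gripper":0.25},{"dx":0,"dy":0,"dz":0.006,"wx":0,"wy":0,"wz":0,"gripper":0.25},{"dx":0,"dy":0,"dz":0.014,"wx":0,"wy":0,"wz":0,"gripper":0.25},{"dx":0,"dy":0,"dz":0.026,"wx":0,"wy":0,"wz":0,"gripper":0.25}]'
python3 -m inch '[{"dx":0,"dy":0,"dz":0.02,"wx":0,"wy":0,"wz":0,"gripper":0.25},{"dx":0,"dy":0,"dz":0.04,"wx":0,"wy":0,"wz":0,"gripper":0.25},{"dx":0,"dy":0,"dz":0.055,"wx":0,"wy":0,"wz":0,"gripper":0.25},{"dx":0,"dy":0,"dz":0.06,"wx":0,"wy":0,"wz":0,"gripper":0.25},{"dx":0,"dy":0,"dz":0.06,"wx":0,"wy":0,"wz":0,"gripper":0.25}]'

```

```text
clock: 2.7
eef_pos: [542.6, 173.3, 40.4]
eef_rot: [-3.141, 0.0, 1.294]
wrist_force: [0.3, -0.3, 0.1]
finger_gap: 30.7
finger_force: 15.0
clock: 3.12
eef_pos: [543.6, 173.6, 101.9]
eef_rot: [3.139, -0.002, 1.294]
wrist_force: [-0.1, 0.0, -1.4]
finger_gap: 30.9
finger_force: 15.0
```

```bash

python3 -m inch '[{"dx":0.002,"dy":-0.015,"dz":0.01,"wx":0,"wy":0,"wz":0,"gripper":0.25},{"dx":0.005,"dy":-0.042,"dz":0.02,"wx":0,"wy":0,"wz":0,"gripper":0.25},{"dx":0.01,"dy":-0.077,"dz":0.02,"wx":0,"wy":0,"wz":0,"gripper":0.25},{"dx":0.014,"dy":-0.112,"dz":0.02,"wx":0,"wy":0,"wz":0,"gripper":0.25},{"dx":0.018,"dy":-0.147,"dz":0.02,"wx":0,"wy":0,"wz":0,"gripper":0.25}]' &&
python3 -m inch '[{"dx":0.005,"dy":-0.035,"dz":0,"wx":0,"wy":0,"wz":0,"gripper":0.25},{"dx":0.008,"dy":-0.065,"dz":0,"wx":0,"wy":0,"wz":0,"gripper":0.25},{"dx":0.011,"dy":-0.08,"dz":0,"wx":0,"wy":0,"wz":0,"gripper":0.25},{"dx":0.011,"dy":-0.084,"dz":0,"wx":0,"wy":0,"wz":0,"gripper":0.25},{"dx":0.011,"dy":-0.084,"dz":0,"wx":0,"wy":0,"wz":0,"gripper":0.25}]' && python3 - <<'E'
from h import *
import pickle
s=manip.read_state();pickle.dump(s,open("s3.pkl","wb"));print(s["eef_pos"])
cv2.imwrite("pics/w3.png",manip.camera("wrist"))
print(manip.read_state()["eef_pos"])
E
```

```text
clock: 3.53
eef_pos: [560.4, 25.0, 119.2]
eef_rot: [-3.141, 0.0, 1.295]
wrist_force: [0.6, -0.6, 0.4]
finger_gap: 30.9
finger_force: 15.0
clock: 3.95
eef_pos: [571.4, -58.1, 119.1]
eef_rot: [-3.14, 0.0, 1.293]
wrist_force: [-0.4, -0.1, -0.9]
finger_gap: 31.2
finger_force: 15.0
[571.44158977 -58.13810494 119.11965237]
[571.46941001 -57.15076791 119.29373808]
```

View pics/w3.png

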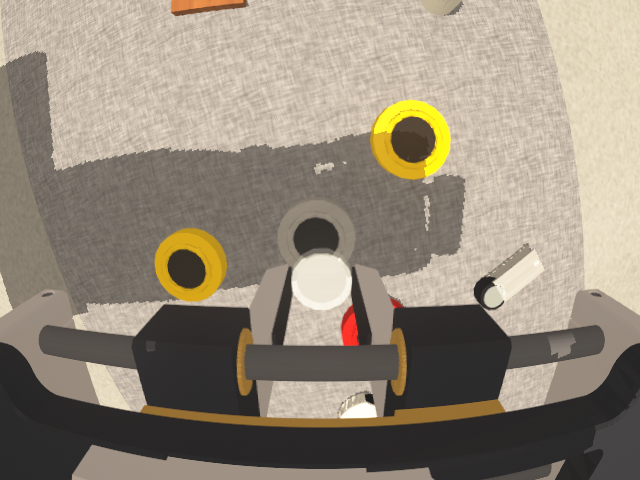

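The tin's well is at (317,237), with the shoulder spanning columns 277–356 and its top edge at row 199. The held capsule is at (322,282), flat between the fingers.

```bash
python3 - <<'E'
from h import *
import pickle
s=pickle.load(open("s3.pkl","rb"))
print("tin shoulder", pix("wrist",316.7,238.5,18,s),pix("wrist",277,239,18,s),pix("wrist",356,239,18,s),pix("wrist",316.7,199,18,s))
print("tin well", pix("wrist",316.7,237,21,s))
print("coin top",pix("wrist",322,282,124,s),"edges",pix("wrist",292,282,124,s),pix("wrist",352,282,124,s))
m=cv2.cvtColor(cv2.imread("pics/w3.png"),cv2.COLOR_BGR2GRAY)
print(m[236,270:365:2]); print(m[190:256:2,317]); print(m[245:320:2,322])
E
```

```text
tin shoulder [567.9 -62.1  18. ] [537.9 -53.9  18. ] [597.3 -70.9  18. ] [576.6 -32.3  18. ]
tin well [568.5 -60.2  21. ]
coin top [573.2 -57.9 124. ] edges [558.7 -53.8 124. ] [587.7 -62.1 124. ]
[113 114 119 118 138 137 138 138 136 139 138 132  54  51  50  49  50  51
  51  50  51  50  51  51  51  51  51  50  50  50  51  50  50  49  84 137
 138 129 139 139 138 138 137 114 113 113 116 116]
[117 111 115 107 120 136 139 139 137 139 135 129 137 133  61  49  48  49
  50  50  49  51  49  50  51  51  51  52  53  77 107 105 191]
[ 52  63 106 108 146 224 232 230 231 231 231 231 232 232 231 231 231 229
 230 229 229 230 230 230 230 229 230 230 230 241 244 244 241 214 206 202
 205 208]
```

```bash

python3 -m inch '[{"dx":-0.0035,"dy":-0.004,"dz":-0.02,"wx":0,"wy":0,"wz":0,"gripper":0.25},{"dx":-0.0035,"dy":-0.004,"dz":-0.045,"wx":0,"wy":0,"wz":0,"gripper":0.25},{"dx":-0.0035,"dy":-0.004,"dz":-0.065,"wx":0,"wy":0,"wz":0,"gripper":0.25},{"dx":-0.0035,"dy":-0.004,"dz":-0.075,"wx":0,"wy":0,"wz":0,"gripper":0.25},{"dx":-0.0035,"dy":-0.004,"dz":-0.075,"wx":0,"wy":0,"wz":0,"gripper":0.25}]' && python3 - <<'E'
from h import *
import pickle
s=manip.read_state();s["eef_pos"]=np.array([568.3,-61.6,45.]);pickle.dump(s,open("s4.pkl","wb"))
i=manip.camera("wrist");cv2.imwrite("pics/w4.png",i)
cv2.imwrite("pics/w4c.png",cv2.resize(i[170:330,220:420],(800,640)[:2],interpolation=3)[:600])
E
```

```text
clock: 4.42
eef_pos: [567.1, -60.2, 42.9]
eef_rot: [-3.138, 0.0, 1.296]
wrist_force: [-0.0, 0.2, -0.2]
finger_gap: 31.2
finger_force: 15.0
```

View pics/w4c.png

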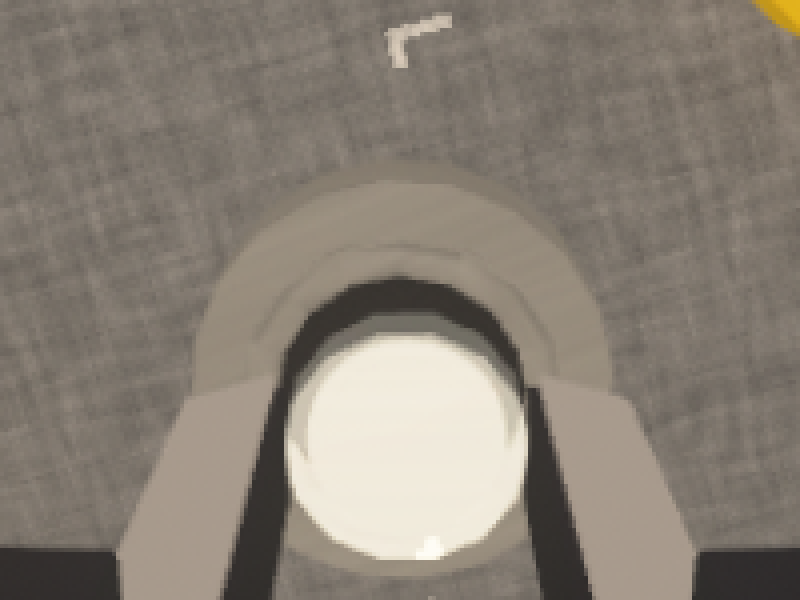

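The close view (crop, scale 4, offset (220,170)) shows the coin disc at columns 287–526 with its lower edge at row 560. The tin shoulder spans columns 192–611 and rows 180–577. The coin sits nearly over the well.

```bash
python3 - <<'E'
from h import *
import pickle
s=pickle.load(open("s4.pkl","rb"))
s["eef_rot"]=np.array([np.pi,0,1.2943])
f=lambda x,y,z:pix("wrist",220+x/4,170+y/4,z,s)
u=np.array([.2728,.9621,0]);w=np.array([.9621,-.2728,0])  # image up / right
def show(n,l,r,t,b,ym,xm,z):
    L,R,T,B=f(l,ym,z),f(r,ym,z),f(xm,t,z),f(xm,b,z)
    c=((L+R)/2@w*w+(T+B)/2@u*u)
    print(n,c.round(1),"D",((R-L)@w).round(1),((T-B)@u).round(1),"rel",((c-s["eef_pos"])@w).round(1),((c-s["eef_pos"])@u).round(1))
show("tin",192,611,180,577,375,401,18)
show("ring top",0,0,277,277,375,401,23) 
show("coin",287,526,321,560,440,406,50)
print("well top edge: center along u =",(f(401,277,23)-s["eef_pos"])@u-18)
E
```

```text
tin [568.4 -64.1   0. ] D 61.6 61.8 rel 0.8 -2.4
ring top [517.  -30.7   0. ] D 0.0 0.0 rel -57.8 15.7
coin [570.1 -60.8   0. ] D 29.9 32.3 rel 1.5 1.2
well top edge: center along u = -2.3007100000000023
```

```bash

python3 -m inch '[{"dx":-0.0015,"dy":-0.0027,"dz":0,"wx":0,"wy":0,"wz":0,"gripper":0.25},{"dx":-0.0015,"dy":-0.0027,"dz":-0.006,"wx":0,"wy":0,"wz":0,"gripper":0.25},{"dx":-0.0015,"dy":-0.0027,"dz":-0.012,"wx":0,"wy":0,"wz":0,"gripper":0.25},{"dx":-0.0015,"dy":-0.0027,"dz":-0.0155,"wx":0,"wy":0,"wz":0,"gripper":0.25},{"dx":-0.0015,"dy":-0.0027,"dz":-0.0165,"wx":0,"wy":0,"wz":0,"gripper":0.25}]' &&
python3 -m inch '[{"dx":0,"dy":0,"dz":-0.0005,"wx":0,"wy":0,"wz":0,"gripper":0.25},{"dx":0,"dy":0,"dz":-0.001,"wx":0,"wy":0,"wz":0,"gripper":0.25},{"dx":0,"dy":0,"dz":-0.0015,"wx":0,"wy":0,"wz":0,"gripper":0.25},{"dx":0,"dy":0,"dz":-0.002,"wx":0,"wy":0,"wz":0,"gripper":0.25},{"dx":0,"dy":0,"dz":-0.002,"wx":0,"wy":0,"wz":0,"gripper":0.25}]' && python3 - <<'E'
from h import *
i=manip.camera("wrist");s=manip.read_state();print(s["eef_pos"],s["wrist_force"])
cv2.imwrite("pics/w5.png",np.hstack([cv2.resize(i[190:320,240:400],(480,390),interpolation=3)]))
E
```

```text
clock: 4.88
eef_pos: [566.8, -64.1, 28.2]
eef_rot: [-3.141, -0.0, 1.294]
wrist_force: [-0.5, 2.3, 4.8]
finger_gap: 30.6
finger_force: 15.0
clock: 5.3
eef_pos: [566.9, -64.1, 27.3]
eef_rot: [3.141, -0.0, 1.294]
wrist_force: [-5.9, 2.8, 10.8]
finger_gap: 31.1
finger_force: 15.1
[566.93913789 -64.10924993  27.33735329] [-5.43039009  2.88814895 10.29805706]
```

View pics/w5.png

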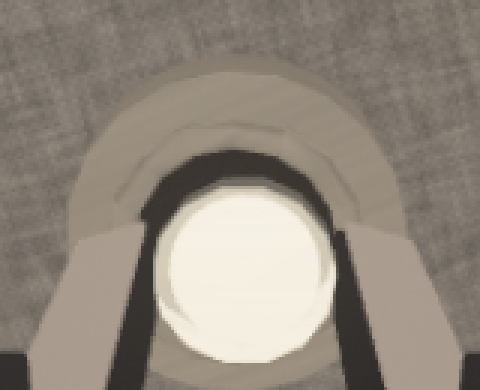

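The capsule at crop columns 155–335 sits about 1.3 mm right of the tin axis (shoulder 68–407). It is touching the ring with about 10 N. I'll compute the shift.

```bash
python3 - <<'E'
from h import *
s=manip.read_state()
s["eef_rot"]=np.array([np.pi,0,1.2943]);s["eef_pos"]=np.array([566.9,-64.1,27.3])
f=lambda x,y,z:pix("wrist",240+x/3,190+y/3,z,s)
u=np.array([.2728,.9621,0]);w=np.array([.9621,-.2728,0])
p=lambda n,x,y,z:print(n,"w %.1f u %.1f"%((f(x,y,z)-s["eef_pos"])@w,(f(x,y,z)-s["eef_pos"])@u))
p("tin L",68,225,18);p("tin R",407,225,18);p("tin T",237,72,18);p("tin B",237,388,18);p("well T(23)",237,150,23)
for z in(30,32,33):
    p("coin L",155,270,z);p("coin R",336,270,z);p("coin B",245,363,z);p("coin T",245,190,z)
E
```

```text
tin L w -30.2 u 4.7
tin R w 30.6 u 4.7
tin T w 0.1 u 32.6
tin B w -0.1 u -27.7
well T(23) w 0.2 u 20.0
coin L w -13.8 u 0.9
coin R w 16.9 u 0.8
coin B w 1.5 u -16.5
coin T w 1.4 u 15.1
coin L w -13.6 u 1.7
coin R w 16.7 u 1.6
coin B w 1.4 u -15.6
coin T w 1.5 u 15.7
coin L w -13.5 u 2.1
coin R w 16.6 u 2.0
coin B w 1.5 u -15.1
coin T w 1.5 u 16.0
```

```bash

python3 -m inch '[{"dx":0,"dy":0,"dz":0.003,"wx":0,"wy":0,"wz":0,"gripper":0.25},{"dx":-0.0008,"dy":0.0018,"dz":0.003,"wx":0,"wy":0,"wz":0,"gripper":0.25},{"dx":-0.0008,"dy":0.0018,"dz":0.002,"wx":0,"wy":0,"wz":0,"gripper":0.25},{"dx":-0.0008,"dy":0.0018,"dz":0.001,"wx":0,"wy":0,"wz":0,"gripper":0.25},{"dx":-0.0008,"dy":0.0018,"dz":0,"wx":0,"wy":0,"wz":0,"gripper":0.25}]' &&
python3 -m inch '[{"dx":0,"dy":0,"dz":-0.0005,"wx":0,"wy":0,"wz":0,"gripper":0.25},{"dx":0,"dy":0,"dz":-0.001,"wx":0,"wy":0,"wz":0,"gripper":0.25},{"dx":0,"dy":0,"dz":-0.001,"wx":0,"wy":0,"wz":0,"gripper":0.25},{"dx":0,"dy":0,"dz":-0.001,"wx":0,"wy":0,"wz":0,"gripper":0.25},{"dx":0,"dy":0,"dz":-0.001,"wx":0,"wy":0,"wz":0,"gripper":0.25}]'
```

```text
clock: 5.77
eef_pos: [565.9, -62.5, 26.2]
eef_rot: [-3.141, 0.0, 1.294]
wrist_force: [-1.0, -3.0, 4.3]
finger_gap: 31.1
finger_force: 15.0
clock: 6.18
eef_pos: [566.0, -62.7, 25.9]
eef_rot: [-3.142, 0.0, 1.294]
wrist_force: [-3.5, -1.1, 7.8]
finger_gap: 30.8
finger_force: 15.0
```

```bash

python3 -m inch '[{"dx":0,"dy":0,"dz":0,"wx":0,"wy":0,"wz":0,"gripper":0.5},{"dx":0,"dy":0,"dz":0,"wx":0,"wy":0,"wz":0,"gripper":0.5},{"dx":0,"dy":0,"dz":0,"wx":0,"wy":0,"wz":0,"gripper":0.5},{"dx":0,"dy":0,"dz":0.01,"wx":0,"wy":0,"wz":0,"gripper":0.5},{"dx":0,"dy":0,"dz":0.03,"wx":0,"wy":0,"wz":0,"gripper":0.5}]' &&
python3 -m inch '[{"dx":0,"dy":0,"dz":0.04,"wx":0,"wy":0,"wz":0,"gripper":0.5},{"dx":0,"dy":0,"dz":0.075,"wx":0,"wy":0,"wz":0,"gripper":0.5},{"dx":0,"dy":0,"dz":0.085,"wx":0,"wy":0,"wz":0,"gripper":0.5},{"dx":0,"dy":0,"dz":0.085,"wx":0,"wy":0,"wz":0,"gripper":0.5},{"dx":0,"dy":0,"dz":0.085,"wx":0,"wy":0,"wz":0,"gripper":0.5}]' && python3 - <<'E'
from h import *
import pickle
s=manip.read_state();pickle.dump(s,open("s6.pkl","wb"));print(s["eef_pos"])
i=manip.camera("wrist");cv2.imwrite("pics/w6.png",i)
cv2.imwrite("pics/w6c.png",cv2.resize(i[190:290,260:380],(480,400),interpolation=3))
E
```

```text
clock: 6.6
eef_pos: [564.8, -62.3, 54.2]
eef_rot: [-3.138, 0.0, 1.294]
wrist_force: [-0.9, -0.2, 0.5]
finger_gap: 47.0
finger_force: 0.0
clock: 7.02
eef_pos: [565.9, -62.4, 140.2]
eef_rot: [3.141, -0.0, 1.294]
wrist_force: [-0.2, -0.0, 0.4]
finger_gap: 46.9
finger_force: 0.0
[565.8661046  -62.44561691 140.24851629]
```

View pics/w6c.png

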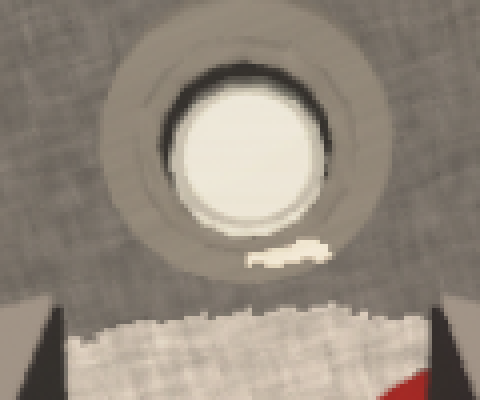

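The capsule (crop centre (249,160), diameter about 158 px) lies inside the well's dark ring (160–332) and looks seated and flat. I'll check that numerically, then go over the lids.

```bash
python3 - <<'E'
from h import *
import pickle
s=pickle.load(open("s6.pkl","rb"));s["eef_rot"]=np.array([np.pi,0,1.2943])
f=lambda x,y,z:pix("wrist",260+x/4,190+y/4,z,s)
u=np.array([.2728,.9621,0]);w=np.array([.9621,-.2728,0])
p=lambda n,x,y,z:print(n,z,"w %.1f u %.1f"%((f(x,y,z)-s["eef_pos"])@w,(f(x,y,z)-s["eef_pos"])@u))
p("tin L",100,140,18);p("tin R",392,140,18);p("tin B",246,283,18);p("well T",246,60,23);p("well L",160,150,23);p("well R",332,150,23)
for z in(29,33): p("coin L",170,160,z);p("coin R",328,160,z);p("coin B",249,238,z)
E
python3 -m inch '[{"dx":0,"dy":-0.03,"dz":0,"wx":0,"wy":0,"wz":0,"gripper":0.85},{"dx":-0.002,"dy":-0.068,"dz":0,"wx":0,"wy":0,"wz":0,"gripper":0.85},{"dx":-0.004,"dy":-0.106,"dz":0,"wx":0,"wy":0,"wz":0,"gripper":0.85},{"dx":-0.006,"dy":-0.14,"dz":0,"wx":0,"wy":0,"wz":0,"gripper":0.85},{"dx":-0.008,"dy":-0.175,"dz":0,"wx":0,"wy":0,"wz":0,"gripper":0.85}]' &&
python3 -m inch '[{"dx":0,"dy":-0.025,"dz":0,"wx":0,"wy":0,"wz":0,"gripper":0.85},{"dx":0,"dy":-0.026,"dz":0,"wx":0,"wy":0,"wz":0,"gripper":0.85},{"dx":0,"dy":-0.026,"dz":0,"wx":0,"wy":0,"wz":0,"gripper":0.85},{"dx":0,"dy":-0.026,"dz":0,"wx":0,"wy":0,"wz":0,"gripper":0.85},{"dx":0,"dy":-0.026,"dz":0,"wx":0,"wy":0,"wz":0,"gripper":0.85}]' && python3 - <<'E'
from h import *
import pickle
s=manip.read_state();pickle.dump(s,open("s7.pkl","wb"));print(s["eef_pos"],s["eef_rot"])
i=manip.camera("wrist");cv2.imwrite("pics/w7.png",i)
cv2.imwrite("pics/w7c.png",cv2.resize(i[160:320,220:420],(800,640),interpolation=3)[:600])
E
```

```text
tin L 18 w -28.8 u 1.3
tin R 18 w 32.0 u 1.2
tin B 18 w 1.6 u -30.0
well T 23 w 1.6 u 18.9
well L 23 w -16.0 u 0.3
well R 23 w 19.2 u 0.3
coin L 29 w -13.7 u -0.4
coin R 29 w 18.0 u -0.5
coin B 29 w 2.2 u -16.7
coin L 33 w -13.4 u 0.6
coin R 33 w 17.9 u 0.5
coin B 33 w 2.2 u -15.6
clock: 7.48
eef_pos: [557.0, -238.8, 138.2]
eef_rot: [-3.138, -0.001, 1.295]
wrist_force: [0.1, 0.6, -0.0]
finger_gap: 77.0
finger_force: 0.0
clock: 7.9
eef_pos: [558.0, -262.2, 139.7]
eef_rot: [-3.14, -0.0, 1.296]
wrist_force: [-0.8, 0.0, -0.4]
finger_gap: 79.7
finger_force: 0.0
[ 557.99431956 -262.16082861  139.65420003] [-3.14022783e+00 -4.00599229e-04  1.29559199e+00]
```

View pics/w7c.png

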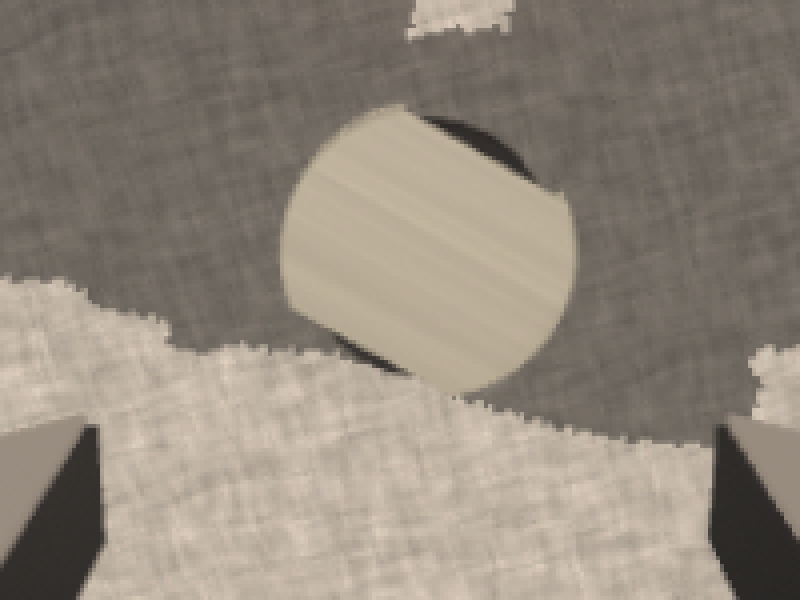

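The lids' cap centre is at crop (429,249). The upper flat runs (408,110)–(560,192), with the dark inner rim showing beyond it. The jaws should turn about +62°.

```bash
python3 - <<'E'
from h import *
s=dict(eef_rot=np.array([np.pi,0,1.2943]),eef_pos=np.array([558.0,-263.47,140.45]))
f=lambda x,y,z=18.6:pix("wrist",220+x/4,160+y/4,z,s)
for q in[(281,250),(577,250),(429,249)]:print(f(*q))
for a,b in[((408,110),(560,192)),((290,310),(455,396))]:
    d=f(*b)-f(*a);print("flat dir",np.degrees(np.arctan2(d[1],d[0])),"normal+90", f(*a),f(*b))
E
```

```text
[ 535.6 -253.5   18.6]
[ 594.7 -270.3   18.6]
[ 565.1 -261.7   18.6]
flat dir -44.20269469590115 normal+90 [ 568.9 -232.7   18.6] [ 594.4 -257.5   18.6]
flat dir -44.48752905540193 normal+90 [ 533.6 -266.3   18.6] [ 561.8 -294.    18.6]
```

```bash

python3 -m inch '[{"dx":0.005,"dy":0.0025,"dz":0,"wx":0,"wy":0,"wz":7,"gripper":0.75},{"dx":0.005,"dy":0.0025,"dz":0,"wx":0,"wy":0,"wz":14,"gripper":0.75},{"dx":0.005,"dy":0.0025,"dz":0,"wx":0,"wy":0,"wz":21,"gripper":0.75},{"dx":0.005,"dy":0.0025,"dz":0,"wx":0,"wy":0,"wz":28,"gripper":0.75},{"dx":0.005,"dy":0.0025,"dz":0,"wx":0,"wy":0,"wz":35,"gripper":0.75}]' &&
python3 -m inch '[{"dx":0,"dy":0,"dz":0,"wx":0,"wy":0,"wz":7,"gripper":0.75},{"dx":0,"dy":0,"dz":0,"wx":0,"wy":0,"wz":14,"gripper":0.75},{"dx":0,"dy":0,"dz":0,"wx":0,"wy":0,"wz":21,"gripper":0.75},{"dx":0,"dy":0,"dz":0,"wx":0,"wy":0,"wz":26.5,"gripper":0.75},{"dx":0,"dy":0,"dz":0,"wx":0,"wy":0,"wz":26.5,"gripper":0.75}]' &&
python3 -m inch '[{"dx":0,"dy":0,"dz":0,"wx":0,"wy":0,"wz":0,"gripper":0.75},{"dx":0,"dy":0,"dz":0,"wx":0,"wy":0,"wz":0,"gripper":0.75},{"dx":0,"dy":0,"dz":0,"wx":0,"wy":0,"wz":0,"gripper":0.75},{"dx":0,"dy":0,"dz":0,"wx":0,"wy":0,"wz":0,"gripper":0.75},{"dx":0,"dy":0,"dz":0,"wx":0,"wy":0,"wz":0,"gripper":0.75}]' && python3 - <<'E'
from h import *
s=manip.read_state();print(s["eef_pos"],s["eef_rot"]);cv2.imwrite("pics/w8.png",manip.camera("wrist"))
E
python3 -m inch '[{"dx":0,"dy":0.03,"dz":0,"wx":0,"wy":0,"wz":0,"gripper":0.75},{"dx":0,"dy":0.068,"dz":0,"wx":0,"wy":0,"wz":0,"gripper":0.75},{"dx":0.001,"dy":0.106,"dz":0,"wx":0,"wy":0,"wz":0,"gripper":0.75},{"dx":0.002,"dy":0.144,"dz":0,"wx":0,"wy":0,"wz":0,"gripper":0.75},{"dx":0.003,"dy":0.175,"dz":0,"wx":0,"wy":0,"wz":0,"gripper":0.75}]' &&
python3 -m inch '[{"dx":0,"dy":0.025,"dz":0,"wx":0,"wy":0,"wz":0,"gripper":0.75},{"dx":0,"dy":0.025,"dz":0,"wx":0,"wy":0,"wz":0,"gripper":0.75},{"dx":0,"dy":0.025,"dz":0,"wx":0,"wy":0,"wz":0,"gripper":0.75},{"dx":0,"dy":0.025,"dz":0,"wx":0,"wy":0,"wz":0,"gripper":0.75},{"dx":0,"dy":0.025,"dz":0,"wx":0,"wy":0,"wz":0,"gripper":0.75}]' && python3 - <<'E'
from h import *
s=manip.read_state();print(s["eef_pos"],s["eef_rot"]);i=manip.camera("wrist");cv2.imwrite("pics/w9.png",i)
a=cv2.imread("pics/w8.png")
g=lambda im:cv2.convertScaleAbs(cv2.resize(im[180:290,270:370],(400,440),interpolation=3),alpha=1.3)
cv2.imwrite("pics/m.png",np.hstack([g(a),g(i)]))
E
```

```text
clock: 8.37
eef_pos: [563.3, -259.9, 140.4]
eef_rot: [-3.142, -0.0, 1.913]
wrist_force: [0.1, 0.1, -0.3]
finger_gap: 70.5
finger_force: 0.0
clock: 8.78
eef_pos: [563.2, -260.0, 140.5]
eef_rot: [3.142, -0.0, 2.374]
wrist_force: [0.2, 0.4, 0.0]
finger_gap: 70.5
finger_force: 0.0
clock: 9.2
eef_pos: [563.1, -260.9, 140.5]
eef_rot: [3.142, 0.0, 2.367]
wrist_force: [-0.8, 0.4, -0.5]
finger_gap: 70.2
finger_force: 0.0
[ 563.05294172 -260.93459708  140.45757722] [3.14158087e+00 4.81659889e-05 2.36683549e+00]
clock: 9.67
eef_pos: [565.8, -83.7, 140.6]
eef_rot: [3.141, 0.0, 2.368]
wrist_force: [0.8, -0.2, 0.2]
finger_gap: 70.6
finger_force: 0.0
clock: 10.08
eef_pos: [566.0, -62.1, 140.4]
eef_rot: [-3.141, 0.0, 2.366]
wrist_force: [0.9, 0.4, -0.2]
finger_gap: 70.1
finger_force: 0.0
[566.03974337 -62.05424073 140.40950624] [-3.14149894e+00  8.29882823e-05  2.36638775e+00]
```

View pics/m.png

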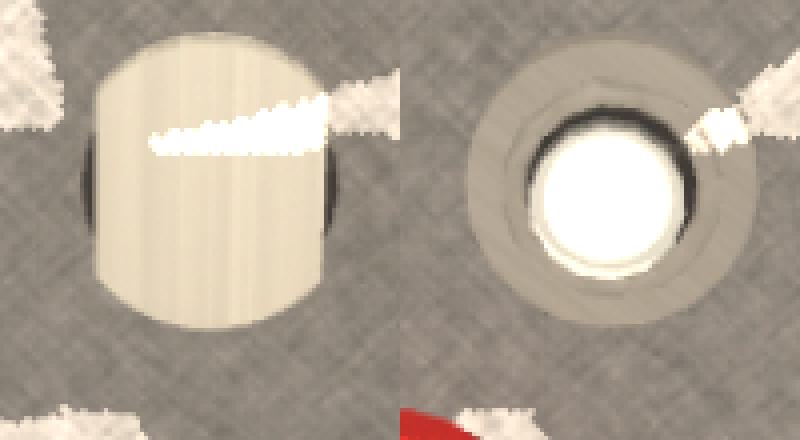

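The montage shows two hover views. On the left, the lids have upright flats at columns 95 and 325, an inner rim spanning 82–337 and a lower edge at row 330. On the right, the tin spans 468–758 with its lower edge at row 326, and the capsule sits in the well at (606,205).

```bash
python3 - <<'E'
from h import *
yaw=np.radians(135.66);u=np.array([np.cos(yaw),np.sin(yaw),0]);w=np.array([np.sin(yaw),-np.cos(yaw),0])
for n,P,pts in [("lid",(563,-260.97,140.45),[("bot",210,330,18.6),("top",210,34,18.6),("L",82,185,10),("R",337,185,10),("fl",95,185,18.6),("fr",325,185,18.6)]),
 ("tin",(566,-60.97,140.45),[("bot",213,326,18),("top",213,44,18),("L",68,180,18),("R",358,180,18),("coinL",129,200,29),("coinR",287,200,29),("coinB",206,279,29),("wellT",210,106,23)])]:
    s=dict(eef_pos=np.array(P),eef_rot=np.array([np.pi,0,yaw]))
    for m,x,y,z in pts:
        d=pix("wrist",270+x/4,180+y/4,z,s)-s["eef_pos"];print(n,m,"w %.1f u %.1f"%(d@w,d@u))
E
```

```text
lid bot w 0.8 u -32.2
lid top w 0.8 u 31.0
lid L w -26.6 u -2.5
lid R w 28.0 u -2.5
lid fl w -23.1 u -0.5
lid fr w 24.7 u -0.6
tin bot w 1.4 u -31.5
tin top w 1.4 u 28.8
tin L w -28.7 u 0.5
tin R w 31.6 u 0.4
tin coinL w -15.5 u -1.2
tin coinR w 16.2 u -1.2
tin coinB w -0.0 u -17.8
tin wellT w 0.8 u 16.9
```

```bash

python3 -m inch '[{"dx":0,"dy":-0.03,"dz":0,"wx":0,"wy":0,"wz":0,"gripper":0.75},{"dx":-0.001,"dy":-0.068,"dz":0,"wx":0,"wy":0,"wz":0,"gripper":0.75},{"dx":-0.002,"dy":-0.106,"dz":0,"wx":0,"wy":0,"wz":0,"gripper":0.75},{"dx":-0.002,"dy":-0.144,"dz":0,"wx":0,"wy":0,"wz":0,"gripper":0.75},{"dx":-0.0027,"dy":-0.175,"dz":0,"wx":0,"wy":0,"wz":0,"gripper":0.75}]' &&
python3 -m inch '[{"dx":0,"dy":-0.0239,"dz":0,"wx":0,"wy":0,"wz":0,"gripper":0.75},{"dx":0,"dy":-0.0239,"dz":-0.02,"wx":0,"wy":0,"wz":0,"gripper":0.75},{"dx":0,"dy":-0.0239,"dz":-0.04,"wx":0,"wy":0,"wz":0,"gripper":0.75},{"dx":0,"dy":-0.0239,"dz":-0.06,"wx":0,"wy":0,"wz":0,"gripper":0.75},{"dx":0,"dy":-0.0239,"dz":-0.08,"wx":0,"wy":0,"wz":0,"gripper":0.75}]' &&
python3 -m inch '[{"dx":0,"dy":0,"dz":-0.015,"wx":0,"wy":0,"wz":0,"gripper":0.75},{"dx":0,"dy":0,"dz":-0.03,"wx":0,"wy":0,"wz":0,"gripper":0.75},{"dx":0,"dy":0,"dz":-0.043,"wx":0,"wy":0,"wz":0,"gripper":0.75},{"dx":0,"dy":0,"dz":-0.051,"wx":0,"wy":0,"wz":0,"gripper":0.75},{"dx":0,"dy":0,"dz":-0.055,"wx":0,"wy":0,"wz":0,"gripper":0.75}]' && 
python3 -m inch '[{"dx":0,"dy":0,"dz":0,"wx":0,"wy":0,"wz":0,"gripper":0.75},{"dx":0,"dy":0,"dz":0,"wx":0,"wy":0,"wz":0,"gripper":0.65},{"dx":0,"dy":0,"dz":0,"wx":0,"wy":0,"wz":0,"gripper":0.5},{"dx":0,"dy":0,"dz":0,"wx":0,"wy":0,"wz":0,"gripper":0.5},{"dx":0,"dy":0,"dz":0,"wx":0,"wy":0,"wz":0,"gripper":0.5}]' 25
```

```text
clock: 10.55
eef_pos: [562.6, -239.5, 140.4]
eef_rot: [-3.141, 0.0, 2.366]
wrist_force: [0.4, 0.2, 0.7]
finger_gap: 70.5
finger_force: 0.0
clock: 10.97
eef_pos: [562.8, -261.1, 59.4]
eef_rot: [-3.142, -0.0, 2.366]
wrist_force: [0.9, -0.0, -0.4]
finger_gap: 70.4
finger_force: 0.0
clock: 11.38
eef_pos: [562.8, -260.2, 4.3]
eef_rot: [-3.141, -0.001, 2.367]
wrist_force: [0.6, 0.5, 0.0]
finger_gap: 70.7
finger_force: 0.0
clock: 11.8
eef_pos: [563.7, -260.1, 6.2]
eef_rot: [3.141, 0.001, 2.368]
wrist_force: [-0.3, 0.2, 3.7]
finger_gap: 53.1
finger_force: 25.0
```

```bash

python3 -m inch '[{"dx":0,"dy":0,"dz":0.001,"wx":0,"wy":0,"wz":0,"gripper":0.5},{"dx":0,"dy":0,"dz":0.004,"wx":0,"wy":0,"wz":0,"gripper":0.5},{"dx":0,"dy":0,"dz":0.009,"wx":0,"wy":0,"wz":0,"gripper":0.5},{"dx":0,"dy":0,"dz":0.017,"wx":0,"wy":0,"wz":0,"gripper":0.5},{"dx":0,"dy":0,"dz":0.027,"wx":0,"wy":0,"wz":0,"gripper":0.5}]' &&
python3 -m inch '[{"dx":0,"dy":0,"dz":0.012,"wx":0,"wy":0,"wz":0,"gripper":0.5},{"dx":0,"dy":0,"dz":0.024,"wx":0,"wy":0,"wz":0,"gripper":0.5},{"dx":0,"dy":0,"dz":0.034,"wx":0,"wy":0,"wz":0,"gripper":0.5},{"dx":0,"dy":0,"dz":0.041,"wx":0,"wy":0,"wz":0,"gripper":0.5},{"dx":0,"dy":0,"dz":0.043,"wx":0,"wy":0,"wz":0,"gripper":0.5}]' &&
python3 -m inch '[{"dx":0,"dy":0.003,"dz":0,"wx":0,"wy":0,"wz":0,"gripper":0.5},{"dx":0,"dy":0.011,"dz":0,"wx":0,"wy":0,"wz":0,"gripper":0.5},{"dx":0,"dy":0.023,"dz":0,"wx":0,"wy":0,"wz":0,"gripper":0.5},{"dx":0.001,"dy":0.038,"dz":0,"wx":0,"wy":0,"wz":0,"gripper":0.5},{"dx":0.001,"dy":0.054,"dz":0,"wx":0,"wy":0,"wz":0,"gripper":0.5}]' &&
python3 -m inch '[{"dx":0,"dy":0.016,"dz":0,"wx":0,"wy":0,"wz":0,"gripper":0.5},{"dx":0,"dy":0.032,"dz":0,"wx":0,"wy":0,"wz":0,"gripper":0.5},{"dx":0.001,"dy":0.048,"dz":0,"wx":0,"wy":0,"wz":0,"gripper":0.5},{"dx":0.001,"dy":0.064,"dz":0,"wx":0,"wy":0,"wz":0,"gripper":0.5},{"dx":0.001,"dy":0.08,"dz":0,"wx":0,"wy":0,"wz":0,"gripper":0.5}]' &&
python3 -m inch '[{"dx":0,"dy":0.016,"dz":0,"wx":0,"wy":0,"wz":0,"gripper":0.5},{"dx":0.001,"dy":0.032,"dz":0,"wx":0,"wy":0,"wz":0,"gripper":0.5},{"dx":0.001,"dy":0.046,"dz":0,"wx":0,"wy":0,"wz":0,"gripper":0.5},{"dx":0.001,"dy":0.057,"dz":0,"wx":0,"wy":0,"wz":0,"gripper":0.5},{"dx":0.0012,"dy":0.0645,"dz":0,"wx":0,"wy":0,"wz":0,"gripper":0.5}]' &&
python3 -m inch '[{"dx":0,"dy":0.002,"dz":0,"wx":0,"wy":0,"wz":0,"gripper":0.5},{"dx":0.0002,"dy":0.002,"dz":0,"wx":0,"wy":0,"wz":0,"gripper":0.5},{"dx":0.0002,"dy":0.002,"dz":0,"wx":0,"wy":0,"wz":0,"gripper":0.5},{"dx":0.0002,"dy":0.002,"dz":0,"wx":0,"wy":0,"wz":0,"gripper":0.5},{"dx":0.0002,"dy":0.002,"dz":0,"wx":0,"wy":0,"wz":0,"gripper":0.5}]' && python3 - <<'E'
from h import *
i=manip.camera("wrist");cv2.imwrite("pics/w10.png",i)
h=cv2.cvtColor(i,cv2.COLOR_BGR2HSV)
print("row profile down the lid centre:",cv2.cvtColor(i,cv2.COLOR_BGR2GRAY)[200:350:3,321])
E
```

```text
clock: 12.22
eef_pos: [563.1, -259.7, 33.0]
eef_rot: [-3.141, -0.001, 2.368]
wrist_force: [0.5, 0.4, -0.2]
finger_gap: 52.9
finger_force: 25.0
clock: 12.63
eef_pos: [563.9, -260.1, 77.3]
eef_rot: [3.141, 0.002, 2.368]
wrist_force: [-0.3, -0.5, -2.2]
finger_gap: 53.1
finger_force: 25.0
clock: 13.05
eef_pos: [564.2, -204.1, 75.0]
eef_rot: [-3.141, -0.001, 2.368]
wrist_force: [0.2, 0.3, -1.0]
finger_gap: 52.8
finger_force: 25.0
clock: 13.47
eef_pos: [565.2, -123.6, 75.4]
eef_rot: [-3.142, -0.0, 2.369]
wrist_force: [0.4, 0.4, -0.3]
finger_gap: 53.0
finger_force: 25.0
clock: 13.88
eef_pos: [566.4, -59.6, 75.5]
eef_rot: [3.142, -0.0, 2.369]
wrist_force: [1.3, 0.4, -0.8]
finger_gap: 52.7
finger_force: 25.0
clock: 14.3
eef_pos: [566.7, -60.0, 75.4]
eef_rot: [-3.142, 0.0, 2.367]
wrist_force: [0.9, -0.3, -1.6]
finger_gap: 52.8
finger_force: 25.0
row profile down the lid centre: [115 121 137 137 135 134 124 156 158 167 183 183 183 184 184 184 183 183
 183 184 183 183 183 182 182 182 183 183 182 183 182 181 182 182 182 181
 181 181 181 181 181 181 180 180 179 181 180 178 112  73]
```

```bash

python3 -m inch '[{"dx":0,"dy":0,"dz":-0.008,"wx":0,"wy":0,"wz":0,"gripper":0.5},{"dx":0,"dy":0,"dz":-0.02,"wx":0,"wy":0,"wz":0,"gripper":0.5},{"dx":0,"dy":0,"dz":-0.032,"wx":0,"wy":0,"wz":0,"gripper":0.5},{"dx":0,"dy":0,"dz":-0.038,"wx":0,"wy":0,"wz":0,"gripper":0.5},{"dx":0,"dy":0,"dz":-0.04,"wx":0,"wy":0,"wz":0,"gripper":0.5}]' && python3 - <<'E'
from h import *
yaw=np.radians(135.66);u=np.array([np.cos(yaw),np.sin(yaw),0])
P=np.array([566.7,-59.37,35.45]);s=dict(eef_pos=P,eef_rot=np.array([np.pi,0,yaw]))
i=manip.camera("wrist");cv2.imwrite("pics/w11.png",i)
g=cv2.cvtColor(i,cv2.COLOR_BGR2GRAY);print(g[190:350,321])
E
```

```text
clock: 14.77
eef_pos: [565.8, -59.2, 33.3]
eef_rot: [-3.14, -0.002, 2.368]
wrist_force: [-0.2, 0.2, -0.5]
finger_gap: 53.2
finger_force: 25.0
[103  99 103 111 117 115 117 115 119 122 124 127 127 121 121 121 118 122
 113 107 104 106 113 120 123 122 123 124 125 136 152 161 164 165 164 165
 163 172 183 189 190 190 191 191 190 191 190 191 191 191 191 191 191 191
 191 191 190 190 190 190 191 190 190 190 190 190 190 190 190 190 190 190
 190 190 191 190 190 190 190 190 190 190 190 190 190 190 189 189 190 190
 189 191 189 189 190 189 190 190 189 189 189 189 189 189 189 189 188 189
 189 189 189 189 188 189 188 188 189 188 188 188 188 188 188 188 188 188
 188 188 188 188 188 188 187 187 187 187 188 187 187 187 187 186 186 188
 188 187 188 186 186 187 186 186 183 167 118 102  74  76  77  77]
```

```bash

python3 -m inch '[{"dx":0,"dy":0,"dz":-0.001,"wx":0,"wy":0,"wz":0,"gripper":0.5},{"dx":0,"dy":0,"dz":-0.003,"wx":0,"wy":0,"wz":0,"gripper":0.5},{"dx":0,"dy":0,"dz":-0.005,"wx":0,"wy":0,"wz":0,"gripper":0.5},{"dx":0,"dy":0,"dz":-0.006,"wx":0,"wy":0,"wz":0,"gripper":0.5},{"dx":0,"dy":0,"dz":-0.007,"wx":0,"wy":0,"wz":0,"gripper":0.5}]' &&
python3 -m inch '[{"dx":0,"dy":0,"dz":-0.0005,"wx":0,"wy":0,"wz":0,"gripper":0.5},{"dx":0,"dy":0,"dz":-0.001,"wx":0,"wy":0,"wz":0,"gripper":0.5},{"dx":0,"dy":0,"dz":-0.0015,"wx":0,"wy":0,"wz":0,"gripper":0.5},{"dx":0,"dy":0,"dz":-0.0015,"wx":0,"wy":0,"wz":0,"gripper":0.5},{"dx":0,"dy":0,"dz":-0.0015,"wx":0,"wy":0,"wz":0,"gripper":0.5}]'
```

```text
clock: 15.23
eef_pos: [566.8, -59.4, 28.5]
eef_rot: [3.141, 0.0, 2.368]
wrist_force: [-1.0, -0.0, 0.3]
finger_gap: 53.3
finger_force: 25.0
clock: 15.65
eef_pos: [566.8, -59.5, 27.0]
eef_rot: [-3.142, 0.0, 2.368]
wrist_force: [0.4, -1.5, -1.6]
finger_gap: 52.9
finger_force: 25.0
```

```bash

python3 -m inch '[{"dx":0,"dy":0,"dz":-0.0007,"wx":0,"wy":0,"wz":0,"gripper":0.5},{"dx":0,"dy":0,"dz":-0.0014,"wx":0,"wy":0,"wz":0,"gripper":0.5},{"dx":0,"dy":0,"dz":-0.002,"wx":0,"wy":0,"wz":0,"gripper":0.5},{"dx":0,"dy":0,"dz":-0.002,"wx":0,"wy":0,"wz":0,"gripper":0.5},{"dx":0,"dy":0,"dz":-0.002,"wx":0,"wy":0,"wz":0,"gripper":0.5}]' &&
python3 -m inch '[{"dx":0,"dy":0,"dz":-0.0005,"wx":0,"wy":0,"wz":0,"gripper":0.5},{"dx":0,"dy":0,"dz":-0.001,"wx":0,"wy":0,"wz":0,"gripper":0.5},{"dx":0,"dy":0,"dz":-0.0015,"wx":0,"wy":0,"wz":0,"gripper":0.5},{"dx":0,"dy":0,"dz":-0.0015,"wx":0,"wy":0,"wz":0,"gripper":0.5},{"dx":0,"dy":0,"dz":-0.0015,"wx":0,"wy":0,"wz":0,"gripper":0.5}]'
```

```text
clock: 16.07
eef_pos: [566.8, -59.5, 24.9]
eef_rot: [-3.142, 0.0, 2.368]
wrist_force: [-0.4, -2.4, 0.1]
finger_gap: 53.2
finger_force: 25.0
clock: 16.48
eef_pos: [566.9, -59.5, 24.2]
eef_rot: [3.141, 0.001, 2.368]
wrist_force: [-3.6, -3.2, 7.8]
finger_gap: 52.9
finger_force: 25.0
```

```bash

python3 -m inch '[{"dx":0,"dy":0,"dz":0,"wx":0,"wy":0,"wz":0,"gripper":0.6},{"dx":0,"dy":0,"dz":0,"wx":0,"wy":0,"wz":0,"gripper":0.7},{"dx":0,"dy":0,"dz":0,"wx":0,"wy":0,"wz":0,"gripper":0.75},{"dx":0,"dy":0,"dz":0,"wx":0,"wy":0,"wz":0,"gripper":0.75},{"dx":0,"dy":0,"dz":0,"wx":0,"wy":0,"wz":0,"gripper":0.75}]' &&
python3 -m inch '[{"dx":0,"dy":0,"dz":0.01,"wx":0,"wy":0,"wz":0,"gripper":0.75},{"dx":0,"dy":0,"dz":0.03,"wx":0,"wy":0,"wz":0,"gripper":0.75},{"dx":0,"dy":0,"dz":0.065,"wx":0,"wy":0,"wz":0,"gripper":0.75},{"dx":0,"dy":0,"dz":0.1,"wx":0,"wy":0,"wz":0,"gripper":0.75},{"dx":0,"dy":0,"dz":0.117,"wx":0,"wy":0,"wz":0,"gripper":0.85}]' &&
python3 -m inch '[{"dx":0,"dy":0,"dz":0,"wx":0,"wy":0,"wz":0,"gripper":0.85},{"dx":0,"dy":0,"dz":0,"wx":0,"wy":0,"wz":0,"gripper":0.85},{"dx":0,"dy":0,"dz":0,"wx":0,"wy":0,"wz":0,"gripper":0.85},{"dx":0,"dy":0,"dz":0,"wx":0,"wy":0,"wz":0,"gripper":0.85},{"dx":0,"dy":0,"dz":0,"wx":0,"wy":0,"wz":0,"gripper":0.85}]' && python3 - <<'E'
from h import *
i=manip.camera("wrist");cv2.imwrite("pics/w12.png",i)
m=((i.min(2)>150)&(i[...,2].astype(int)-i[...,0]>8)).astype(np.uint8)*255
g=cv2.cvtColor(i,cv2.COLOR_BGR2GRAY)
print(g[170:300:2,321]);print(g[236,270:372:2]);print(g[215,270:372:2])
E
```

```text
clock: 16.9
eef_pos: [566.7, -59.3, 23.3]
eef_rot: [-3.142, -0.0, 2.368]
wrist_force: [0.2, 0.1, -0.1]
finger_gap: 70.2
finger_force: 0.0
clock: 17.32
eef_pos: [567.9, -59.5, 145.5]
eef_rot: [3.139, 0.004, 2.368]
wrist_force: [0.1, 0.3, 0.5]
finger_gap: 74.1
finger_force: 0.0
clock: 17.73
eef_pos: [566.3, -59.3, 139.2]
eef_rot: [-3.14, -0.002, 2.368]
wrist_force: [0.1, 0.7, 0.2]
finger_gap: 80.0
finger_force: 0.0
[110 101  94  99 106 109 112 109 104  96 108 134 150 174 173 173 173 172
 172 172 172 172 171 171 171 171 171 171 170 170 170 170 170 170 170 169
 170 170 169 169 168 168 168 168 168 168 168 168 166 165 157 111 115 113
 104 107 103 104 107 107 104  99 103 105 109]
[102 103 103 103 102 104 103 112 128  85  45 148 166 167 170 171 169 165
 165 167 168 168 172 171 170 169 171 168 167 174 173 172 170 168 169 171
 170 169 169 167 169 104  45  95 106 107 102 105 102  95 100]
[ 98  96  98 100  99  97 102 105 116 128 130 157 166 168 170 173 172 168
 166 167 169 170 174 172 172 171 172 170 170 174 176 173 174 169 170 172
 251 251 252 252 251 252 117 106 166 112 126 110 111 111  97]
```

```bash
python3 - <<'E'
from h import *
yaw=np.radians(135.66);u=np.array([np.cos(yaw),np.sin(yaw),0]);w=np.array([np.sin(yaw),-np.cos(yaw),0])
P=np.array([566.7,-59.37,140.45]);s=dict(eef_pos=P,eef_rot=np.array([np.pi,0,yaw]))
for x,y in[(321,270.7),(321,194.5),(291,230),(352.3,230)]:
    d=pix("wrist",x,y,36.6,s)-P;print("w %.1f u %.1f"%(d@w,d@u))
E
python3 -m inch '[{"dx":0,"dy":0,"dz":0,"wx":0,"wy":0,"wz":-7,"gripper":0.82},{"dx":0,"dy":0,"dz":0,"wx":0,"wy":0,"wz":-14,"gripper":0.82},{"dx":0,"dy":0,"dz":0,"wx":0,"wy":0,"wz":-21,"gripper":0.82},{"dx":0,"dy":0,"dz":0,"wx":0,"wy":0,"wz":-28,"gripper":0.82},{"dx":0,"dy":0,"dz":0,"wx":0,"wy":0,"wz":-35,"gripper":0.82}]' &&
python3 -m inch '[{"dx":0,"dy":0,"dz":0,"wx":0,"wy":0,"wz":-7,"gripper":0.82},{"dx":0,"dy":0,"dz":0,"wx":0,"wy":0,"wz":-14,"gripper":0.82},{"dx":0,"dy":0,"dz":0,"wx":0,"wy":0,"wz":-21,"gripper":0.82},{"dx":0,"dy":0,"dz":0,"wx":0,"wy":0,"wz":-28,"gripper":0.82},{"dx":0,"dy":0,"dz":0,"wx":0,"wy":0,"wz":-35,"gripper":0.82}]' &&
python3 -m inch '[{"dx":0,"dy":0,"dz":0,"wx":0,"wy":0,"wz":-7,"gripper":0.82},{"dx":0,"dy":0,"dz":0,"wx":0,"wy":0,"wz":-14,"gripper":0.82},{"dx":0,"dy":0,"dz":0,"wx":0,"wy":0,"wz":-20,"gripper":0.82},{"dx":0,"dy":0,"dz":0,"wx":0,"wy":0,"wz":-20,"gripper":0.82},{"dx":0,"dy":0,"dz":0,"wx":0,"wy":0,"wz":-20,"gripper":0.82}]' && python3 - <<'E'
from h import *
i=manip.camera("wrist");cv2.imwrite("pics/w13.png",i)
g=cv2.cvtColor(i,cv2.COLOR_BGR2GRAY)
for r in(225,232,240):print(g[r,276:296]);print(g[r,350:368])
print(g[180:300:2,310])
E
```

```text
w -0.5 u -33.2
w -0.4 u 28.6
w -23.9 u 0.7
w 24.1 u 0.6
clock: 18.2
eef_pos: [566.5, -59.3, 139.8]
eef_rot: [-3.141, -0.0, 1.751]
wrist_force: [-0.5, 0.0, 0.2]
finger_gap: 77.1
finger_force: 0.0
clock: 18.62
eef_pos: [566.5, -59.3, 139.8]
eef_rot: [-3.141, 0.0, 1.14]
wrist_force: [0.2, 0.2, 0.1]
finger_gap: 77.0
finger_force: 0.0
clock: 19.03
eef_pos: [566.6, -59.3, 140.0]
eef_rot: [-3.141, 0.0, 0.8]
wrist_force: [0.6, -0.4, -0.1]
finger_gap: 77.4
finger_force: 0.0
[104 104 108 108 110 112 117 148 174 175 175 174 175 175 175 175 175 175
 175 175]
[173 173 173 172 173 173 173 172 170 160 126 103 102 100  98  99 102 102]
[105 104 109 113 115 110 144 167 172 172 172 172 172 172 172 172 172 173
 173 172]
[170 169 169 169 169 168 167 166 165 163 154 113 105 106 106 104 102  98]
[102 105 114 111 107 105 101 139 168 171 171 171 171 171 171 171 171 172
 172 172]
[172 171 172 171 170 170 170 169 167 159 114 108 106 107 106 103 102 104]
[100 102 105  98 103 106 105 114 128  69  44 120 173 169 171 172 171 172
 171 169 170 174 173 176 168 168 172 170 171 171 173 168 168 167 165 167
 171 170 169 166 165  89  98 101  98 101 102 104 108 104 104 105 104 104
 185 194 180 176 179 180]
```

The cap's skirt is centred between the jaws (columns 282–360.5). Now I'll go down, grip the outer lid lightly and lift it slowly.

```bash

python3 -m inch '[{"dx":0,"dy":0,"dz":-0.02,"wx":0,"wy":0,"wz":0,"gripper":0.82},{"dx":0,"dy":0,"dz":-0.04,"wx":0,"wy":0,"wz":0,"gripper":0.82},{"dx":0,"dy":0,"dz":-0.06,"wx":0,"wy":0,"wz":0,"gripper":0.82},{"dx":0,"dy":0,"dz":-0.075,"wx":0,"wy":0,"wz":0,"gripper":0.82},{"dx":0,"dy":0,"dz":-0.085,"wx":0,"wy":0,"wz":0,"gripper":0.82}]' &&
python3 -m inch '[{"dx":0,"dy":0,"dz":-0.01,"wx":0,"wy":0,"wz":0,"gripper":0.82},{"dx":0,"dy":0,"dz":-0.018,"wx":0,"wy":0,"wz":0,"gripper":0.82},{"dx":0,"dy":0,"dz":-0.025,"wx":0,"wy":0,"wz":0,"gripper":0.82},{"dx":0,"dy":0,"dz":-0.0285,"wx":0,"wy":0,"wz":0,"gripper":0.82},{"dx":0,"dy":0,"dz":-0.0285,"wx":0,"wy":0,"wz":0,"gripper":0.82}]' &&
python3 -m inch '[{"dx":0,"dy":0,"dz":0,"wx":0,"wy":0,"wz":0,"gripper":0.82},{"dx":0,"dy":0,"dz":0,"wx":0,"wy":0,"wz":0,"gripper":0.75},{"dx":0,"dy":0,"dz":0,"wx":0,"wy":0,"wz":0,"gripper":0.7},{"dx":0,"dy":0,"dz":0,"wx":0,"wy":0,"wz":0,"gripper":0.6},{"dx":0,"dy":0,"dz":0,"wx":0,"wy":0,"wz":0,"gripper":0.6}]' 12 &&
python3 -m inch '[{"dx":0,"dy":0,"dz":0,"wx":0,"wy":0,"wz":0,"gripper":0.6},{"dx":0,"dy":0,"dz":0,"wx":0,"wy":0,"wz":0,"gripper":0.6},{"dx":0,"dy":0,"dz":0,"wx":0,"wy":0,"wz":0,"gripper":0.6},{"dx":0,"dy":0,"dz":0,"wx":0,"wy":0,"wz":0,"gripper":0.6},{"dx":0,"dy":0,"dz":0,"wx":0,"wy":0,"wz":0,"gripper":0.6}]'
```

```text
clock: 19.5
eef_pos: [566.1, -59.3, 53.7]
eef_rot: [-3.14, 0.001, 0.8]
wrist_force: [-0.2, 0.9, -0.7]
finger_gap: 76.9
finger_force: 0.0
clock: 19.92
eef_pos: [566.5, -59.4, 26.4]
eef_rot: [-3.141, 0.0, 0.797]
wrist_force: [0.1, 0.5, -0.0]
finger_gap: 77.0
finger_force: 0.0
clock: 20.33
eef_pos: [566.9, -59.4, 27.3]
eef_rot: [3.141, -0.0, 0.797]
wrist_force: [-0.3, 0.6, 2.6]
finger_gap: 61.5
finger_force: 12.0
clock: 20.75
eef_pos: [566.9, -59.4, 27.3]
eef_rot: [3.141, -0.0, 0.797]
wrist_force: [-0.9, -0.1, 4.9]
finger_gap: 61.2
finger_force: 12.0
```

```bash

python3 -m inch '[{"dx":0,"dy":0,"dz":0.001,"wx":0,"wy":0,"wz":0,"gripper":0.6},{"dx":0,"dy":0,"dz":0.002,"wx":0,"wy":0,"wz":0,"gripper":0.6},{"dx":0,"dy":0,"dz":0.0035,"wx":0,"wy":0,"wz":0,"gripper":0.6},{"dx":0,"dy":0,"dz":0.005,"wx":0,"wy":0,"wz":0,"gripper":0.6},{"dx":0,"dy":0,"dz":0.007,"wx":0,"wy":0,"wz":0,"gripper":0.6}]' &&
python3 -m inch '[{"dx":0,"dy":0,"dz":0.0025,"wx":0,"wy":0,"wz":0,"gripper":0.6},{"dx":0,"dy":0,"dz":0.005,"wx":0,"wy":0,"wz":0,"gripper":0.6},{"dx":0,"dy":0,"dz":0.0085,"wx":0,"wy":0,"wz":0,"gripper":0.6},{"dx":0,"dy":0,"dz":0.014,"wx":0,"wy":0,"wz":0,"gripper":0.6},{"dx":0,"dy":0,"dz":0.022,"wx":0,"wy":0,"wz":0,"gripper":0.6}]' &&
python3 -m inch '[{"dx":0,"dy":0,"dz":0.012,"wx":0,"wy":0,"wz":0,"gripper":0.6},{"dx":0,"dy":0,"dz":0.025,"wx":0,"wy":0,"wz":0,"gripper":0.6},{"dx":0,"dy":0,"dz":0.038,"wx":0,"wy":0,"wz":0,"gripper":0.6},{"dx":0,"dy":0,"dz":0.05,"wx":0,"wy":0,"wz":0,"gripper":0.6},{"dx":0,"dy":0,"dz":0.058,"wx":0,"wy":0,"wz":0,"gripper":0.6}]' &&
python3 -m inch '[{"dx":0,"dy":0,"dz":0.006,"wx":0,"wy":0,"wz":0,"gripper":0.6},{"dx":0,"dy":0,"dz":0.009,"wx":0,"wy":0,"wz":0,"gripper":0.6},{"dx":0,"dy":0,"dz":0.01,"wx":0,"wy":0,"wz":0,"gripper":0.6},{"dx":0,"dy":0,"dz":0.01,"wx":0,"wy":0,"wz":0,"gripper":0.6},{"dx":0,"dy":0,"dz":0.01,"wx":0,"wy":0,"wz":0,"gripper":0.6}]' && python3 - <<'E'
from h import *
i=manip.camera("wrist");cv2.imwrite("pics/w14.png",i)
g=cv2.cvtColor(i,cv2.COLOR_BGR2GRAY)
print("centre col:",g[190:350:3,321]);print("row 300:",g[300,256:390:4])
for n in("scene","side"):cv2.imwrite(f"pics/{n}9.png",manip.camera(n))
s=cv2.imread("pics/side9.png");K=manip.camera_info("side")
for n,X in[("tin base",(566.8,-59.5,0)),("shoulder",(566.8,-59.5,18)),("inner top",(566.8,-59.5,34)),("outer bottom",(566.8,-59.5,89))]:
    c=K["R"]@np.array(X)+K["t"];p=K["camera_matrix"]@c;print(n,(p[:2]/p[2]).round(1))
E
```

```text
clock: 21.17
eef_pos: [566.6, -59.4, 33.9]
eef_rot: [-3.141, 0.0, 0.797]
wrist_force: [0.4, -1.4, -0.7]
finger_gap: 61.6
finger_force: 12.0
clock: 21.58
eef_pos: [566.5, -59.3, 56.2]
eef_rot: [-3.141, 0.0, 0.797]
wrist_force: [0.1, -0.0, -0.5]
finger_gap: 61.7
finger_force: 12.0
clock: 22.0
eef_pos: [567.2, -59.4, 116.1]
eef_rot: [3.14, -0.001, 0.797]
wrist_force: [-0.1, 0.3, -0.2]
finger_gap: 61.5
finger_force: 12.0
clock: 22.42
eef_pos: [566.5, -59.3, 123.4]
eef_rot: [-3.141, 0.0, 0.797]
wrist_force: [0.7, -0.3, -0.7]
finger_gap: 61.5
finger_force: 12.0
centre col: [109 112 129  74  47  49 167 224 181 194 242 248 248 248 248 248 248 163
 177 173 176 176 176 178 176 173 173 179 176 180 175 172 174 175 174 176
 176 174 173 172 169 169 174 203 252 251 251 176 175 182 174 175  71  74]
row 300: [ 46  48 174 174 173 174 174 175 175 173 175 174 175 176 176 176 176 176
 176 176 176 175 175 175 175 175 175 176 175 175 173 167  44  43]
tin base [347.6 235.5]
shoulder [347.9 228.5]
inner top [348.2 222.1]
outer bottom [349.4 198.9]
```

```bash
python3 - <<'E'
from h import *
yaw=np.radians(45.66);u=np.array([np.cos(yaw),np.sin(yaw),0]);w=np.array([np.sin(yaw),-np.cos(yaw),0])
P=np.array([566.7,-59.37,123.95]);s=dict(eef_pos=P,eef_rot=np.array([np.pi,0,yaw]))
i=cv2.imread("pics/w14.png");g=cv2.cvtColor(i,cv2.COLOR_BGR2GRAY)
print(g[180:212,321]);print(g[225,275:300]);print(g[225,345:372])
d=lambda x,y,z:((pix("wrist",x,y,z,s)-P)@np.array([w,u]).T).round(1)
for y in(186,192,197,206):print(y,"z34",d(321,y,34),"z18",d(321,y,18))
for x in(282,286,290,354,358,362):print(x,d(x,225,34))
E
```

```text
[108 108 109 108 109 111 113 113 106 108 109 110 112 112 112 115 129 129
 124  74  44  45  47  50  49  49  49  50 167 218 226 224]
[115 116 115 114 114 107 107 111 115 119 127 133 127  55  50  49  49  49
  66 147 220 223 225 225 224]
[224 223 224 209 118  49  50  49  49  50 100 131 132 131 130 122 115 111
 106 107 104  98  98 104 108 109 107]
186 z34 [ 1.5 38.4] z18 [ 1.5 36.5]
192 z34 [ 1.5 34. ] z18 [ 1.5 31.8]
197 z34 [ 1.6 30.3] z18 [ 1.5 27.9]
206 z34 [ 1.5 23.7] z18 [ 1.5 20.9]
282 [-27.5   9.4]
286 [-24.6   9.4]
290 [-21.5   9.4]
354 [26.   9.3]
358 [29.1  9.3]
362 [32.   9.3]
```

The inner lid stays centred on the tin: its dark rim spans 288–355 with the shoulder showing evenly on both sides. The wrist force matches the outer lid's weight alone, so I'm handing in.

```bash
python3 -c "
from cell import manip
print(manip.sign_off())"
```

```text
the job is handed in; nothing more can be done
None
```

The job is handed in at about 22.6 s: the capsule is in the tin's well, the inner lid is seated over it, and the gripper holds the outer lid level about 8 cm above; the last checks were pixel and force readings, as my 10 picture views were used up.

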